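# Load the egg rack and hold it ready over the saucepan

### The arm

A 6-joint arm with a two-finger parallel gripper is mounted at the origin on a cart in front of the work surface, level with it; the furniture and walls round the work are solid. World frame = base frame: x ahead of the robot, y to its left, z up, the work surface at z = 0. Lengths are in m, angles in degrees, forces in N, time in s.
With the tool pointing down it reaches from about 0.325 to 0.85 m from the base axis. Payload 15.5 kg.
Tool frame: the origin (TCP) lies at the very end of the fingers, on their centre line; the grasp point (between the pads) lies arm.grip_depth behind it (arm.grip_depth is the distance from the TCP to the grasp point, in m); z points along the fingers, y is the line along which they close (so a half turn about z gives the same grasp; the last joint's range is limited). The gripper opens to 91 mm and grips with 3 to 60 N. Pads are 32 mm wide; open, the fingers measure 118 mm over their backs; the gripper's body (76 mm by 178 mm) begins 60 mm behind the grasp point.
Start: joints at [63.971, 28.281, 77.091, -0, 74.628, -5.472], TCP at [0.219, 0.585, 0.214] pointing down, gripper open.
Joint ranges: [-166.48, 166.48], [-47.26, 123.95], [12.59, 153.08], [-70.14, 250.14], [6.76, 159.57], [-176.63, 176.63]. Speed limits (degrees/s): [108.29, 108.29, 147.25, 172.46, 172.46, 172.46].

### API

Orientations are given as a 3x3 rotation matrix whose columns are the frame's x, y, z axes.
In Python, from rig import arm gives the robot as it stands. Calls block until the motion is done:
- arm.move_to(position, orientation): joint-space move of the TCP to a pose.
- arm.move_l(position, orientation=None, feed=0.15): straight line of the TCP; orientation=None keeps the orientation; feed is the mean speed in m/s.
- arm.move_joints(angles): joint-space move.
- arm.grip(opening): finger opening in m; the grip force is fixed at half the most; returns when the fingers have stopped.
- arm.sleep(seconds).
- arm.solve_ik(position, orientation): joint angles nearest the present ones, or None.
- arm.snapshot(name): name is "scene" or "top"; returns the picture (420x560x3 uint8, red, green, blue); there is no depth.
- arm.get_calibration(name): a dict with "intrinsics" (3x3 intrinsics, pixels), "k1" (the pictures are not rectified: a ray, as slopes to the right and down, at radius r is drawn at 1 + k1 r^2 times it, then the intrinsics apply), "cam_to_world" (4x4, takes a point from camera to world coordinates). Camera axes: x right, y down, z forward; pixel columns grow to the right and rows downward; lengths in m; the calibration is good to about 2 mm. A picture is of the moment at which its call begins. get_calibration takes no time and is no camera call.
A pose or a line that the arm cannot do raises arm.Unreachable and nothing moves.
- arm.sign_off(): hands the job in; it is judged then, once.
Readings, each from a call of its own:
- arm.current_t(): time.
- arm.current_joint_positions(): joint angles.
- arm.current_dq(): joint speeds.
- arm.current_tau(): joint torques, N m.
- arm.current_ee_pos(): TCP position.
- arm.current_tool_rot(): TCP orientation.
- arm.current_force(): force on the tool from outside, world axes, zero at the start.
- arm.current_torque(): the same for the moment, N m.
- arm.current_width(): finger opening in m.
- arm.current_grasp_force(): force on a finger pad.
Only numpy, scipy, OpenCV 4.12 (cv2) and the standard library are available. Lean on these libraries where they do the work, as an engineer would, in place of code of your own. Each camera call takes 0.05 s, during which the arm holds its last target. There are 200 camera calls.

### The job

We are about to boil eggs: fill the empty rings of the wire egg rack with eggs from the wooden board, one to a ring, leaving the eggs already in the rack where they are and the egg that is not needed on the board. Then lift the full rack by its knob, carry it over the things on the worktop to the saucepan on the hob, and hold it level and centred over the pan with its underside about 2 cm above the rim, touching nothing, ready to be lowered. Finish while still holding it there, at rest (do not lower it or let go); drop no egg and do not shift the pan or disturb the mug, salt shaker or timer.

Things in the scene. Friction and masses are not known exactly. Their poses are not given: they have to be found in the camera images.
- egg_rack: loose wire egg rack of bright steel, 181 mm across, 0.35 kg: four egg rings (40 mm inside, wire 24 mm up) round a thin stem with a dark wooden knob on top. Origin: centre of its underside (foot hoop, radius 90 mm); z up the stem; rings 66 mm from the stem along its own +x, +y, -x, -y. Any yaw. Filled, it is 63 mm high at the eggs, 114 mm at the knob
- rack_knob (a point): grip point on the rack's knob, on the stem axis 97.5 mm above the rack's underside; the knob is a cylinder of 27 mm diameter from 80 to 113 mm above the underside
- ring0 (a point): ring of the egg rack on its +x side: the point where the centre of an egg seated in it lies (37 mm above the rack's underside); the ring may be empty or hold an egg
- ring1 (a point): ring of the egg rack on its +y side: the point where the centre of an egg seated in it lies (37 mm above the rack's underside); the ring may be empty or hold an egg
- ring2 (a point): ring of the egg rack on its -x side: the point where the centre of an egg seated in it lies (37 mm above the rack's underside); the ring may be empty or hold an egg
- ring3 (a point): ring of the egg rack on its -y side: the point where the centre of an egg seated in it lies (37 mm above the rack's underside); the ring may be empty or hold an egg
- egg_board: fixed board of light wood, 236 x 72 x 24 mm, on the worktop to the right of the rack, one row of four egg holes (38 mm) along its x axis, 56 mm apart (at -84, -28, 28, 84 mm). Origin: centre of its underside. Three of the holes hold an egg
- egg_a: brown hen's egg, 44 mm across, 57 mm high, 60 g, standing small end down. Origin: its middle at the widest girth, 31 mm above its lower tip and 26 mm below its top. At the start it stands in a ring of the rack
- egg_b: brown hen's egg, 44 mm across, 57 mm high, 60 g, standing small end down. Origin: its middle at the widest girth, 31 mm above its lower tip and 26 mm below its top. At the start it stands in a ring of the rack
- egg_c: brown hen's egg, 44 mm across, 57 mm high, 60 g, standing small end down. Origin: its middle at the widest girth, 31 mm above its lower tip and 26 mm below its top. At the start it stands in a hole of the egg board, girth 11 mm above the board's top
- egg_d: brown hen's egg, 44 mm across, 57 mm high, 60 g, standing small end down. Origin: its middle at the widest girth, 31 mm above its lower tip and 26 mm below its top. At the start it stands in a hole of the egg board, girth 11 mm above the board's top
- egg_e: brown hen's egg, 44 mm across, 57 mm high, 60 g, standing small end down. Origin: its middle at the widest girth, 31 mm above its lower tip and 26 mm below its top. At the start it stands in a hole of the egg board, girth 11 mm above the board's top
- saucepan: steel saucepan standing loose on the hob's front right zone, 224 mm across, 94 mm high, 218 mm inside, open on top, with a long handle along its own -x that reaches 305 mm from the middle (out to the left, away from the rack). Origin: centre of its underside; the hob's glass is 5.4 mm above the worktop
- pan_rim (a point): centre of the saucepan's mouth, at the height of its rim (94 mm above its underside)
- mug: white mug, 106 mm high, 84 mm across without its handle, standing between the rack and the pan; to be left alone. Origin: centre of its underside
- salt: salt shaker, 44 mm across, 90 mm high, standing between the rack and the pan; to be left alone. Origin: centre of its underside
- timer: round kitchen timer, 68 mm across, 55 mm high, near the worktop's front edge between the rack and the pan; to be left alone. Origin: centre of its underside
There are look-alikes about, which are no part of the job. What is shaped like the egg_d but green is not meant.

How it is judged (in metres and radians):
On the way:
1. every ring of the rack holds an egg while the rack stands on the worktop (distance between any of egg_a, egg_b, egg_c, egg_d, egg_e and ring0 below 0.012 m and distance between any of egg_a, egg_b, egg_c, egg_d, egg_e and ring1 below 0.012 m and distance between any of egg_a, egg_b, egg_c, egg_d, egg_e and ring2 below 0.012 m and distance between any of egg_a, egg_b, egg_c, egg_d, egg_e and ring3 below 0.012 m and height (world z) of egg_rack below 0.01 m), for 0.2 s.
At the end, for the whole second after the job is handed in: Held still by the fingers: an egg within 12 mm of its seat in each of the 4 rings, the spare egg left (15 mm) on the board; stem within 15 mm of the pan's centre line, underside 6 to 40 mm above the rim, tilt under 7 degrees, not touching the pan, pan not shifted 20 mm (distance between any of egg_a, egg_b, egg_c, egg_d, egg_e and ring0 below 0.012 m and distance between any of egg_a, egg_b, egg_c, egg_d, egg_e and ring1 below 0.012 m and distance between any of egg_a, egg_b, egg_c, egg_d, egg_e and ring2 below 0.012 m and distance between any of egg_a, egg_b, egg_c, egg_d, egg_e and ring3 below 0.012 m and distance of any of egg_c, egg_d, egg_e from where it was at the start of the episode below 0.015 m and horizontal distance between egg_rack and pan_rim below 0.015 m and z of egg_rack in the frame of pan_rim between 0.006 and 0.04 m and angle between egg_rack's own z axis and vertical below 0.12 rad and linear speed of egg_rack below 0.03 m/s and contact force between egg_rack and saucepan below 0.1 N and contact force between the fingers and egg_rack above 2 N and distance of saucepan from where it was at the start of the episode below 0.02 m); the arm keeps its last pose, push and grip.
It fails at once if an egg drops onto the worktop (height (world z) of any of egg_a, egg_b, egg_c, egg_d, egg_e below 0.027 m).
It fails at once if an egg that was already in the rack is taken out ((distance between egg_a and ring0 above 0.03 m and distance between egg_a and ring1 above 0.03 m and distance between egg_a and ring2 above 0.03 m and distance between egg_a and ring3 above 0.03 m) or (distance between egg_b and ring0 above 0.03 m and distance between egg_b and ring1 above 0.03 m and distance between egg_b and ring2 above 0.03 m and distance between egg_b and ring3 above 0.03 m)).
It fails at once if the mug, salt shaker or timer is shifted by more than 25 mm or knocked over (distance of any of mug, salt, timer from where it was at the start of the episode above 0.025 m or angle between any of mug, salt, timer's own z axis and vertical above 0.4 rad).
It fails at once if the pan is shifted by more than 20 mm (distance of saucepan from where it was at the start of the episode above 0.02 m).
It also fails if it takes over 72 s, if anything falls off the work surface, if the arm or the gripper's body presses on something with over 40 N, if the wrist force passes 120 N, or if a joint passes its speed limit or range.

## Working session

There is one attempt and no reset: what is moved stays moved. The work goes in short steps, each a Python script; the robot and the scene stay as the last script left them, time stands still between calls to the robot, and variables do not carry over. Pictures are saved under pics/ and viewed, at most 10 in all, crops included, and the job is handed in when it is done.

```bash
mkdir -p pics; ls
python3 - <<'E'
from rig import arm
import cv2,numpy as np
for n in("scene","top"):
    im=arm.snapshot(n); cv2.imwrite(f"pics/{n}0.png",im[:,:,::-1])
    c=arm.get_calibration(n); print(n,c)
print(arm.grip_depth,arm.current_t(),arm.current_tool_rot(),arm.current_width())
E
```

```text
pics
scene {'intrinsics': array([[540.41078169,   0.        , 284.95499913],
       [  0.        , 540.41078169, 202.76065878],
       [  0.        ,   0.        ,   1.        ]]), 'k1': -0.13661877147841678, 'cam_to_world': array([[ 0.87224243, -0.2360848 ,  0.42831894, -0.11179285],
       [-0.4886446 , -0.45735824,  0.7430006 , -1.03828425],
       [ 0.02048405, -0.85737238, -0.51428883,  0.81539145],
       [ 0.        ,  0.        ,  0.        ,  1.        ]])}
top {'intrinsics': array([[412.28169187,   0.        , 282.73460449],
       [  0.        , 412.28169187, 205.56095314],
       [  0.        ,   0.        ,   1.        ]]), 'k1': -0.08545282626397267, 'cam_to_world': array([[ 0.38077422, -0.84942317,  0.36536458,  0.00936338],
       [-0.92465702, -0.34785478,  0.15494017, -0.19257244],
       [-0.00451595, -0.39683415, -0.91787922,  1.30407748],
       [ 0.        ,  0.        ,  0.        ,  1.        ]])}
0.0188 0.1 [[-9.36321308e-01  3.51144124e-01 -4.61535011e-04]
 [ 3.51144418e-01  9.36320779e-01 -9.97835583e-04]
 [ 8.17607197e-05 -1.09636016e-03 -9.99999396e-01]] 0.09132398619241712
```

View pics/scene0.png

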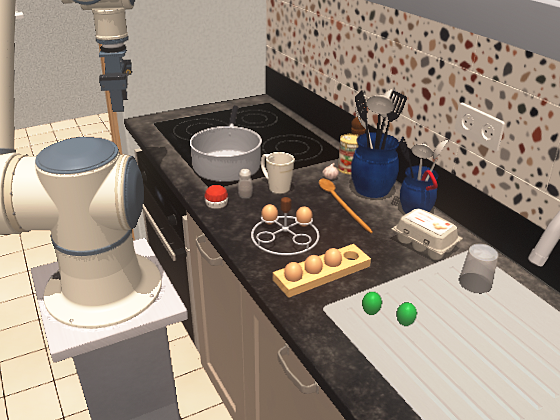

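View pics/top0.png

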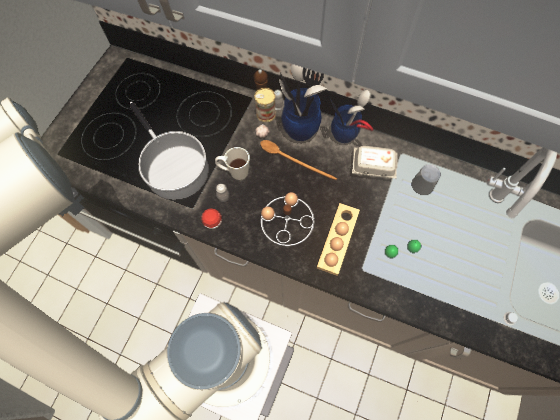

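The scene view shows board eggs at (293,272), (314,264) and (333,258), with the empty hole at (352,256). The rack eggs are at (270,213) and (304,215), and the knob is at (286,203). In the top view the rack is centred near (288,221), with eggs at (268,213) and (291,199). The pan mouth is near (173,160), the mug at (237,163), the salt at (222,190) and the timer at (211,218).

```bash
cat > h.py <<'E'
from rig import arm
import cv2,numpy as np
CAL={n:arm.get_calibration(n) for n in("scene","top")}
def rays(n,px):
    c=CAL[n]; p=np.array(px,float).reshape(-1,1,2)
    u=cv2.undistortPoints(p,c["intrinsics"],np.array([c["k1"],0,0,0,0.]))[:,0]
    T=c["cam_to_world"]; d=np.c_[u,np.ones(len(u))]@T[:3,:3].T
    return T[:3,3],d/np.linalg.norm(d,axis=1)[:,None]
def onz(n,px,z):
    o,d=rays(n,px); return o+d*((z-o[2])/d[:,2])[:,None]
def tri(ps,pt):
    (o1,d1),(o2,d2)=rays("scene",[ps]),rays("top",[pt])
    A=[np.eye(3)-np.outer(d[0],d[0]) for d in(d1,d2)]
    x=np.linalg.solve(A[0]+A[1],A[0]@o1+A[1]@o2)
    return x,[np.linalg.norm(a@(x-o))*1e3 for a,o in zip(A,(o1,o2))]
def proj(n,P):
    c=CAL[n];W=np.linalg.inv(c["cam_to_world"])
    r,_=cv2.Rodrigues(W[:3,:3])
    return cv2.projectPoints(np.array(P,float).reshape(-1,3),r,W[:3,3],c["intrinsics"],np.array([c["k1"],0,0,0,0.]))[0][:,0]
def blobs(im,lo,hi,amin,amax,roi):
    hsv=cv2.cvtColor(im,cv2.COLOR_RGB2HSV); m=cv2.inRange(hsv,lo,hi)
    k=np.zeros_like(m); x0,y0,x1,y1=roi; k[y0:y1,x0:x1]=m[y0:y1,x0:x1]
    n,l,s,c=cv2.connectedComponentsWithStats(k,connectivity=4)
    return [(s[i,:4].tolist(),int(s[i,4]),c[i].round(2).tolist()) for i in range(1,n) if amin<=s[i,4]<=amax],k
E
python3 - <<'E'
from h import *
s=cv2.imread("pics/scene0.png")[:,:,::-1].copy();t=cv2.imread("pics/top0.png")[:,:,::-1].copy()
hs,ht=[cv2.cvtColor(i,cv2.COLOR_RGB2HSV) for i in(s,t)]
for (x,y) in[(270,213),(304,215),(293,272),(314,264),(333,258),(284,283),(286,203),(286,240),(216,198)]: print("s",x,y,hs[y,x])
for (x,y) in[(268,213),(291,199),(342,228),(336,243),(331,259),(338,265),(288,210),(211,218)]: print("t",x,y,ht[y,x])
a=cv2.resize(s[185:300,225:385],None,fx=4,fy=4,interpolation=cv2.INTER_CUBIC)[:,:,::-1]
cv2.imwrite("pics/sc.png",a)
b=cv2.resize(t[130:280,130:370],None,fx=3.3,fy=3.3,interpolation=cv2.INTER_CUBIC)[:,:,::-1]
cv2.imwrite("pics/tc.png",b)
E
```

```text
s 270 213 [ 14 128 244]
s 304 215 [ 15 126 246]
s 293 272 [ 15 121 249]
s 314 264 [ 17 116 251]
s 333 258 [ 15 125 247]
s 284 283 [ 25 105 255]
s 286 203 [  9 156  88]
s 286 240 [11 68 75]
s 216 198 [  3 197 179]
t 268 213 [ 19  95 251]
t 291 199 [ 17 101 250]
t 342 228 [ 21  81 252]
t 336 243 [ 20  84 252]
t 331 259 [ 22  71 252]
t 338 265 [ 28  68 253]
t 288 210 [ 10 154 144]
t 211 218 [  3 179 242]
```

View pics/sc.png

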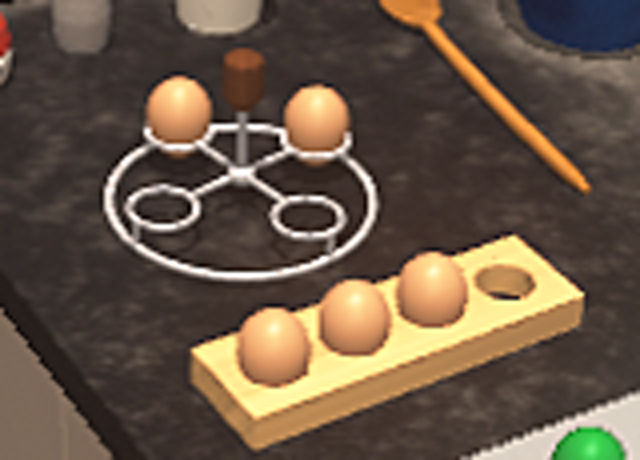

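View pics/tc.png

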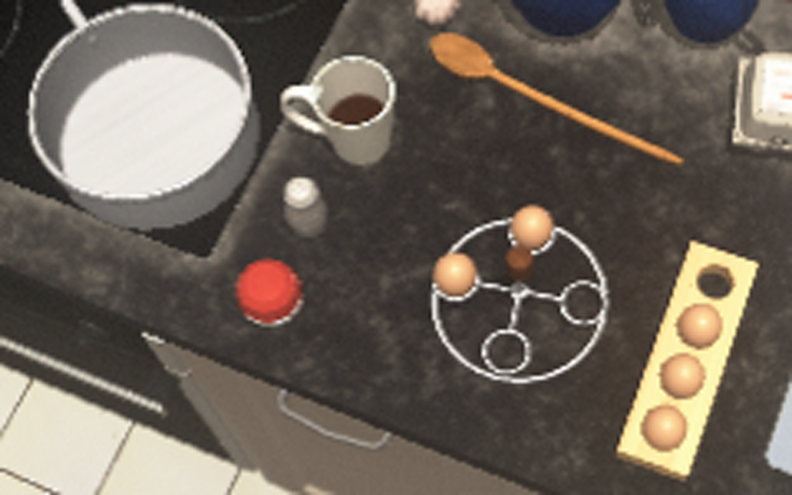

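The crops show the two empty rings facing the robot and the board: top-crop (583,302) and (506,352). The three board eggs are at (700,325), (682,376) and (664,428). The pan rim is a bright ellipse centred near (140,102) in the crop.

```bash
cat > meas.py <<'E'
from h import *
from scipy.optimize import least_squares
def circ(P,r0=None):
    P=P[:,:2]
    f=lambda q: np.hypot(P[:,0]-q[0],P[:,1]-q[1])-(q[2] if r0 is None else r0)
    return least_squares(f,[*P.mean(0),.1][:3 if r0 is None else 2],loss="soft_l1",f_scale=.002).x, f
if __name__=="__main__":
    s=cv2.imread("pics/scene0.png")[:,:,::-1].copy();t=cv2.imread("pics/top0.png")[:,:,::-1].copy()
    for n,im,roi,hi in(("top",t,(250,180,360,280),(23,255,255)),("scene",s,(240,195,360,290),(19,255,255))):
        B,m=blobs(im,(8,75,150),hi,20,600,roi)
        for b in B: print(n,b,onz(n,[b[2]],.036)[0].round(4),onz(n,[[b[0][0]+b[0][2]/2-.5,b[0][1]+b[0][3]/2-.5]],.036)[0].round(4))
    for n,im,roi in(("top",t,(280,200,298,218)),("scene",s,(278,194,296,215))):
        B,m=blobs(im,(0,90,40),(14,255,170),8,400,roi); print("knob",n,B)
    # hoop: bright low-sat
    for n,im,roi in(("top",t,(256,188,320,252)),("scene",s,(248,212,324,258))):
        hsv=cv2.cvtColor(im,cv2.COLOR_RGB2HSV); x0,y0,x1,y1=roi
        v,u=np.nonzero((hsv[y0:y1,x0:x1,1]<60)&(hsv[y0:y1,x0:x1,2]>130)); px=np.c_[u+x0,v+y0].astype(float)
        P=onz(n,px,.003)[:,:2]; q=np.median(P,0)
        for _ in range(20):
            k=abs(np.hypot(*(P-q).T)-.0885)<.008 if _>4 else abs(np.hypot(*(P-q).T)-.0885)<.02
            q,_f=circ(P[k]); q=q[:2]
        print("hoop",n,circ(P[k])[0].round(4),k.sum())
        c=q;P2=onz(n,px,.024)[:,:2]; 
        # empty rings: pixels within annulus about centre at z=.024
        d=P2-c; r=np.hypot(*d.T)
    # pan rim
    g=cv2.cvtColor(t,cv2.COLOR_RGB2GRAY); hsv=cv2.cvtColor(t,cv2.COLOR_RGB2HSV)
    print(g[160,130:220].tolist()); print(g[120:205,173].tolist())
E
python3 meas.py
```

```text
top ([285, 192, 13, 13], 119, [290.79, 198.12]) [0.5498 0.0067 0.036 ] [0.5504 0.0062 0.036 ]
top ([323, 203, 18, 48], 72, [331.54, 225.51]) [ 0.5089 -0.1541  0.036 ] [ 0.5056 -0.1551  0.036 ]
top ([262, 207, 12, 12], 118, [267.47, 212.49]) [0.4716 0.0589 0.036 ] [0.4716 0.0588 0.036 ]
top ([334, 220, 16, 16], 165, [341.81, 227.81]) [ 0.514 -0.188  0.036] [ 0.5147 -0.1867  0.036 ]
top ([324, 237, 20, 30], 329, [333.53, 251.38]) [ 0.428  -0.1899  0.036 ] [ 0.4275 -0.19    0.036 ]
scene ([334, 195, 26, 28], 126, [347.13, 207.76]) [ 0.6778 -0.0152  0.036 ] [ 0.674  -0.0176  0.036 ]
scene ([262, 204, 16, 16], 175, [269.14, 212.3]) [0.4744 0.0634 0.036 ] [0.4772 0.0666 0.036 ]
scene ([296, 206, 16, 17], 176, [303.6, 214.4]) [0.5523 0.011  0.036 ] [0.5531 0.0129 0.036 ]
scene ([323, 248, 19, 19], 240, [332.42, 257.45]) [ 0.5138 -0.1885  0.036 ] [ 0.5139 -0.1865  0.036 ]
scene ([343, 251, 15, 9], 97, [350.12, 254.56]) [ 0.5586 -0.199   0.036 ] [ 0.5573 -0.2004  0.036 ]
scene ([303, 255, 20, 19], 247, [312.99, 264.39]) [ 0.4578 -0.1899  0.036 ] [ 0.4576 -0.1881  0.036 ]
scene ([283, 262, 21,
[... 611 characters left out ...]
232, 233, 233, 232, 232, 232, 231, 229, 229, 232, 231, 232, 233, 232, 231, 229, 230, 231, 233, 233, 233, 234, 233, 234, 233, 234, 234, 235, 235, 236, 235, 234, 234, 235, 234, 236, 233, 232, 233, 232, 233, 233, 235, 230, 216, 169, 76, 49, 44, 46, 48, 45, 45, 48, 45, 152, 172, 112, 75, 98]
[33, 27, 30, 29, 34, 32, 36, 33, 35, 34, 36, 143, 229, 172, 116, 117, 118, 117, 118, 119, 120, 120, 124, 122, 126, 124, 140, 219, 240, 233, 233, 232, 233, 234, 235, 233, 231, 231, 232, 233, 232, 230, 229, 231, 232, 233, 234, 231, 234, 234, 233, 233, 233, 231, 231, 231, 231, 231, 232, 234, 234, 234, 232, 232, 233, 232, 233, 234, 227, 243, 149, 106, 115, 115, 115, 114, 110, 110, 109, 106, 55, 104, 103, 97, 93]
```

```bash
cat > m2.py <<'E'
from h import *
from meas import circ
from scipy.ndimage import map_coordinates
s=cv2.imread("pics/scene0.png")[:,:,::-1].copy();t=cv2.imread("pics/top0.png")[:,:,::-1].copy()
print("knob",tri((285.38,204.19),(287.5,208.43)))
for n,im,z,px in(("top",t,.0994,(173,158)),("scene",s,.0994,(226,140))):
    g=cv2.cvtColor(im,cv2.COLOR_RGB2GRAY).astype(float); c=onz(n,[px],z)[0,:2]
    for it in range(6):
        R=np.arange(.14 if it<3 else .122,.09,-.0005); pts=[]
        for a in np.linspace(0,2*np.pi,120,endpoint=False):
            Q=np.c_[c[0]+R*np.cos(a),c[1]+R*np.sin(a),np.full(len(R),z)]
            p=proj(n,Q); v=map_coordinates(g,[p[:,1],p[:,0]],order=1)
            k=np.argmax(v>140)
            if v[k]>140 and k>0: pts.append(Q[k])
        q,f=circ(np.array(pts)); c=q[:2]
    r=f(q); print("pan",n,q.round(4),len(pts),"res mm",np.percentile(abs(r),[50,80]).round(4)*1e3)
# board eggs in top: tight hue + opening, predicted position windows
hsv=cv2.cvtColor(t,cv2.COLOR_RGB2HSV)
for P in((.514,-.188,.035),(.458,-.19,.035),(.402,-.192,.035)):
    c=proj("top",P)[0]; yy,xx=np.mgrid[:420,:560]; w=np.hypot(xx-c[0],yy-c[1])<11
    for hm in(22,23):
        m=((hsv[...,0]<=hm)&(hsv[...,1]>60)&w).astype(np.uint8)*255
        m=cv2.morphologyEx(m,cv2.MORPH_OPEN,cv2.getStructuringElement(cv2.MORPH_ELLIPSE,(5,5)))
        v,u=np.nonzero(m); k=(np.c_[u,v].mean(0),[u.min(),u.max(),v.min(),v.max()]); print("egg",c.round(1),k[0].round(2),k[1],len(u),onz("top",[k[0]],.035)[0].round(4))
# others: timer, mug, salt approx
B,_=blobs(t,(0,150,120),(8,255,255),60,500,(195,200,230,235)); print("timer",[onz("top",[b[2]],.05)[0].round(3) for b in B])
print("mug",onz("top",[(238,156)],.106)[0].round(3),"salt",onz("top",[(221,187)],.09)[0].round(3))
E
python3 m2.py
```

```text
knob (array([ 0.48557024, -0.00628701,  0.09649232]), [np.float64(1.003639724868305), np.float64(1.0036397248683)])
pan top [0.5029 0.4225 0.1145] 119 res mm [0.5 1. ]
pan scene [0.5044 0.4208 0.1163] 117 res mm [1.3 2.3]
egg [341.8 227.9] [341.45 228.35] [np.int64(335), np.int64(348), np.int64(222), np.int64(235)] 155 [ 0.5122 -0.1875  0.035 ]
egg [341.8 227.9] [341.41 228.42] [np.int64(335), np.int64(348), np.int64(222), np.int64(235)] 159 [ 0.5119 -0.1875  0.035 ]
egg [336.6 243.2] [336.19 243.5 ] [np.int64(330), np.int64(343), np.int64(237), np.int64(251)] 160 [ 0.4565 -0.189   0.035 ]
egg [336.6 243.2] [336.2  243.66] [np.int64(330), np.int64(343), np.int64(237), np.int64(251)] 164 [ 0.456  -0.1892  0.035 ]
egg [331.4 259. ] [330.81 259.06] [np.int64(324), np.int64(337), np.int64(251), np.int64(266)] 165 [ 0.401  -0.1905  0.035 ]
egg [331.4 259. ] [330.91 258.78] [np.int64(324), np.int64(337), np.int64(250), np.int64(266)] 172 [ 0.402  -0.1905  0.035 ]
timer [array([0.38 , 0.221, 0.05 ])]
mug [0.597 0.217 0.106] salt [0.477 0.225 0.09 ]
```

```bash
cat >> h.py <<'E'
RACK=np.array([.4843,-.006]); YAW=np.deg2rad(10.8); U=np.array([np.cos(YAW),np.sin(YAW)]); V=np.array([-U[1],U[0]])
PAN=np.array([.5035,.4218])
def rot(d):
    y=np.array([d[0],d[1],0.]);y/=np.linalg.norm(y);z=np.array([0,0,-1.]);return np.c_[np.cross(y,z),y,z]
def best(p,d):
    c=[(rot(k*np.array(d)),arm.solve_ik(p,rot(k*np.array(d)))) for k in(1,-1)]
    c=[x for x in c if x[1] is not None]; j=np.array(arm.current_joint_positions())
    return min(c,key=lambda x:max(abs(np.array(x[1])-j)))[0]
def transfer(egg,dst,tang,off=(0,0)):
    R=best([*egg,.15],[0.027,1]); arm.move_to([*egg,.15],R)
    arm.move_l([*egg,.0265],feed=.12); arm.grip(.02)
    print("grip",arm.current_width(),arm.current_grasp_force(),arm.current_ee_pos())
    arm.move_l([*egg,.17],feed=.12); print("held",arm.current_width())
    R=best([*dst,.17],tang); arm.move_to([*dst,.17],R)
    arm.move_l([*dst,.05],feed=.12); arm.move_l([*dst,.030],feed=.03)
    print("down",arm.current_force(),arm.current_width())
E
python3 - <<'E'
from h import *
print(onz("top",[(306.7,221.5),(283.3,236.7)],.024).round(4), RACK-.066*U,RACK-.066*V)
transfer(np.array([.4015,-.191]),RACK-.066*U,V)
print(arm.current_t())
E
```

```text
[[ 0.4957 -0.0723  0.024 ]
 [ 0.4168 -0.0205  0.024 ]] [ 0.41946904 -0.01836717] [ 0.49666717 -0.07083096]
grip 0.04239041579518286 30.000033974647522 [ 0.40152061 -0.19101675  0.02649132]
held 0.042793131995308535
down [ 0.73093239 -0.84090071 -0.24778727] 0.04261268222700783
8.95
```

Run:
```python
from h import *
p=arm.current_ee_pos(); arm.move_l([p[0],p[1],.0288],feed=.02); print(arm.current_force())
im=arm.snapshot("scene"); a=im[185:300,225:385]
arm.grip(.065); arm.move_l([p[0],p[1],.17],feed=.12)
arm.sleep(.3)
b=arm.snapshot("scene")[185:300,225:385]
cv2.imwrite("pics/p1.png",cv2.resize(np.vstack([a,b]),None,fx=2.6,fy=2.6,interpolation=cv2.INTER_CUBIC)[:,:,::-1])
```

```text
[-1.12128352 -0.89766244  3.87777184]
```

View pics/p1.png

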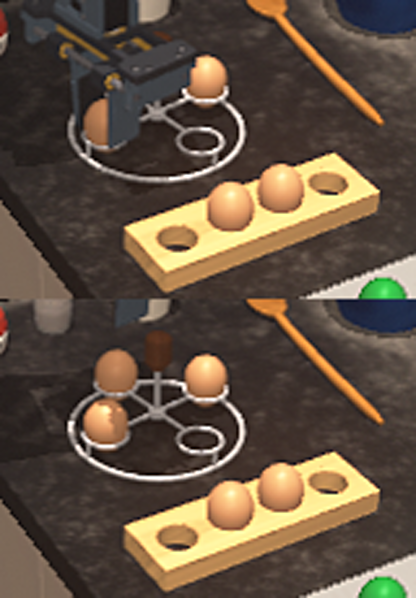

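The egg stands upright in the near-left ring (lower half, around (105,420)), and the last empty ring is at (200,440). I'll do the same with the middle egg.

Run:
```python
from h import *
arm.grip(.0905)
transfer(np.array([.457,-.1895]),RACK-.066*V,U)
p=arm.current_ee_pos(); arm.move_l([p[0],p[1],.0288],feed=.02); print(arm.current_force())
arm.grip(.065); arm.move_l([p[0],p[1],.19],feed=.12)
arm.move_to([.40,-.25,.25],best([.40,-.25,.25],U))
arm.sleep(.2)
s=arm.snapshot("scene");t=arm.snapshot("top")
cv2.imwrite("pics/s2.png",s[:,:,::-1]);cv2.imwrite("pics/t2.png",t[:,:,::-1])
r=lambda i,f:cv2.resize(i,(400,400),interpolation=cv2.INTER_CUBIC)
cv2.imwrite("pics/p2.png",np.hstack([r(s[180:300,240:360],0),r(t[180:280,255:355],0)])[:,:,::-1])
for n,im,roi,q in(("top",t,(280,196,298,218),(0,90,40)),("scene",s,(278,190,296,215),(0,90,40))):
    B,m=blobs(im,q,(14,255,170),8,400,roi); print("knob",n,B)
for n,im,roi,hi in(("top",t,(250,180,360,280),(22,255,255)),("scene",s,(240,195,360,290),(19,255,255))):
    B,m=blobs(im,(8,75,130),hi,60,600,roi)
    for b in B: print(n,b,onz(n,[b[2]],.037)[0].round(4))
print(arm.current_t())
```

```text
grip 0.042538889738393704 30.00002771615982 [ 0.45697931 -0.18949415  0.02647044]
held 0.0426253029686966
down [-0.52423777  0.26182661  0.03692626] 0.042775481957039264
[-0.20287607 -0.1353491   2.26042723]
knob top []
knob scene [([280, 197, 11, 16], 134, [284.67, 204.6])]
top ([339, 203, 17, 13], 78, [346.86, 207.95]) [ 0.587  -0.1805  0.037 ]
top ([317, 256, 27, 18], 161, [333.41, 265.74]) [ 0.383  -0.2056  0.037 ]
scene ([334, 195, 26, 28], 131, [347.13, 207.77]) [ 0.6767 -0.0165  0.037 ]
scene ([262, 204, 16, 17], 199, [269.3, 212.78]) [0.4729 0.0597 0.037 ]
scene ([296, 206, 16, 17], 173, [304.2, 215.54]) [0.5499 0.0039 0.037 ]
scene ([258, 223, 16, 18], 239, [265.43, 231.98]) [ 0.4206 -0.0179  0.037 ]
scene ([293, 225, 18, 19], 228, [301.66, 234.61]) [ 0.4971 -0.0713  0.037 ]
scene ([343, 251, 16, 9], 105, [350.67, 254.63]) [ 0.5587 -0.201   0.037 ]
22.9417
```

View pics/p2.png

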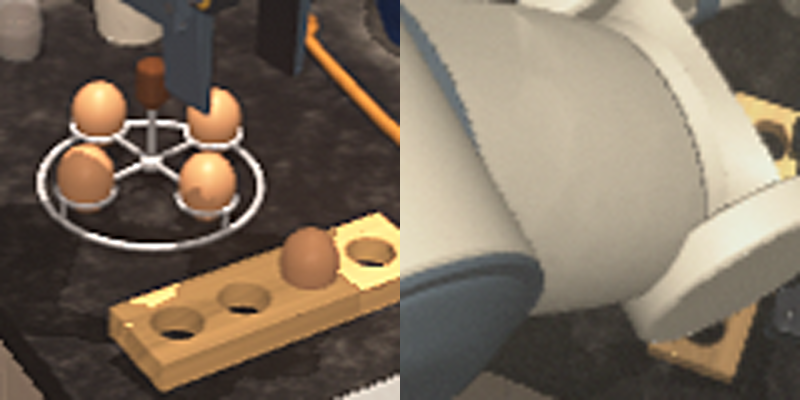

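All four rings now hold an egg: left picture (98,108), (213,115), (85,178) and (207,183). The spare egg is still on the board at (309,258). Next I lift the rack by its knob.

Run:
```python
from h import *
arm.grip(.09)
R=best([*RACK,.22],U); print([arm.solve_ik(p,R) is not None for p in([*RACK,.0787],[*RACK,.25],[*PAN,.25],[*PAN,.198])])
arm.move_to([*RACK,.22],R); arm.move_l([*RACK,.0787],feed=.1)
arm.grip(.01); print(arm.current_width(),arm.current_grasp_force(),arm.current_ee_pos())
arm.move_l([*RACK,.10],feed=.03); print(arm.current_force(),arm.current_torque(),arm.current_width())
arm.move_l([*RACK,.25],feed=.08); 
arm.move_l([*PAN,.25],feed=.1); arm.move_l([*PAN,.205],feed=.04); arm.sleep(.3)
print(arm.current_width(),arm.current_force(),arm.current_torque(),arm.current_t(),arm.current_ee_pos())
s=arm.snapshot("scene");t=arm.snapshot("top")
cv2.imwrite("pics/s3.png",s[:,:,::-1]);cv2.imwrite("pics/t3.png",t[:,:,::-1])
r=lambda i:cv2.resize(i,(400,400),interpolation=cv2.INTER_CUBIC)
cv2.imwrite("pics/p3.png",np.hstack([r(s[70:210,160:300]),r(t[90:230,110:250])])[:,:,::-1])
```

```text
[True, True, True, True]
0.02640252230095048 30.000118017196655 [ 0.48422019 -0.00598979  0.07867457]
[-1.15118696  1.44594194 -5.54164134] [-0.11621789  0.06026713 -0.059205  ] 0.02647563841777704
0.02629200954151712 [-0.143279   0.9876167 -5.0402284] [-0.10163122  0.05576167  0.02400412] 35.975 [0.5035293  0.42179354 0.20510106]
```

View pics/p3.png

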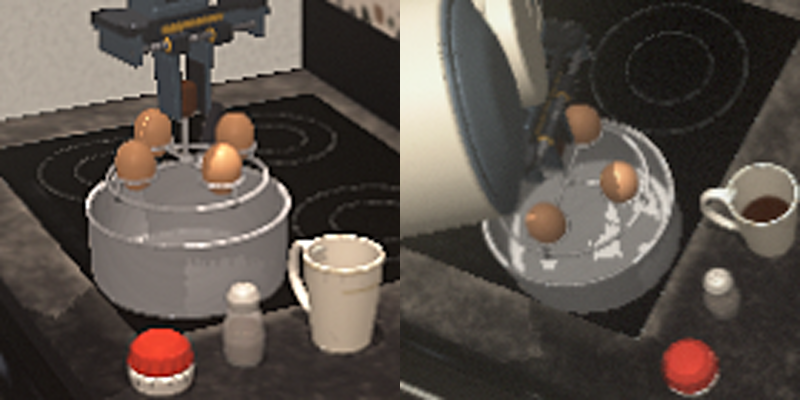

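All four eggs sit in the rack over the pan, and the hoop lies inside the rim with a visible gap. The mug, salt and timer are untouched. I'll lower the rack to 2 cm and check its level and centring.

Run:
```python
from h import *
arm.move_l([*PAN,.199],feed=.03); arm.sleep(.5)
s=arm.snapshot("scene");t=arm.snapshot("top"); cv2.imwrite("pics/s4.png",s[:,:,::-1]);cv2.imwrite("pics/t4.png",t[:,:,::-1])
E={}
for n,im,roi in(("top",t,(150,115,210,190)),("scene",s,(190,100,260,145))):
    B,m=blobs(im,(5,75,60),(22,255,255),50,600,roi); E[n]=[b[2] for b in B]
    for b in B: print(n,b)
for a in E["scene"]:
    for b in E["top"]:
        x,e=tri(a,b)
        if e[0]<4: print(x.round(4),np.round(e,1),(x[:2]-PAN).round(4),np.hypot(*(x[:2]-PAN)).round(4))
print(arm.current_force(),arm.current_width(),abs(np.array(arm.current_dq())).max(),arm.current_t())
```

```text
top ([168, 127, 13, 14], 137, [174.2, 133.35])
top ([180, 147, 14, 15], 147, [186.66, 154.04])
top ([155, 162, 14, 14], 153, [161.13, 168.41])
scene ([223, 100, 6, 13], 61, [225.79, 105.85])
scene ([200, 109, 21, 26], 336, [210.01, 122.45])
scene ([230, 110, 19, 26], 322, [239.55, 123.21])
[0.4656 0.3072 0.2623] [3.7 3.7] [-0.0379 -0.1146] 0.1207
[-0.71468104 -0.85177943 -5.90170221] 0.026817183801334053 0.07061296333108219 37.025
```

Run:
```python
from h import *
s=cv2.imread("pics/s4.png")[:,:,::-1].copy()
for nm,d in(("U",U),("V",V),("-U",-U),("-V",-V)):
    P=[*(PAN+.066*d),.157]; print(nm,"scene",proj("scene",P)[0].round(1),"top",proj("top",P)[0].round(1))
for t4 in[(174.2,133.35),(186.66,154.04),(161.13,168.41)]: print((onz("top",[t4],.157)[0][:2]-PAN).round(4))
cv2.imwrite("pics/p4.png",cv2.resize(s[75:175,180:280],(600,600),interpolation=cv2.INTER_CUBIC)[:,:,::-1])
```

```text
U scene [241.3 118.6] top [173.6 133.9]
V scene [212.7 117.3] top [148.4 147.4]
-U scene [206.5 128.6] top [161.  168.3]
-V scene [236.5 130.1] top [186.7 154.1]
[0.0673 0.0116]
[ 0.0125 -0.0647]
[-0.0651 -0.0131]
```

View pics/p4.png

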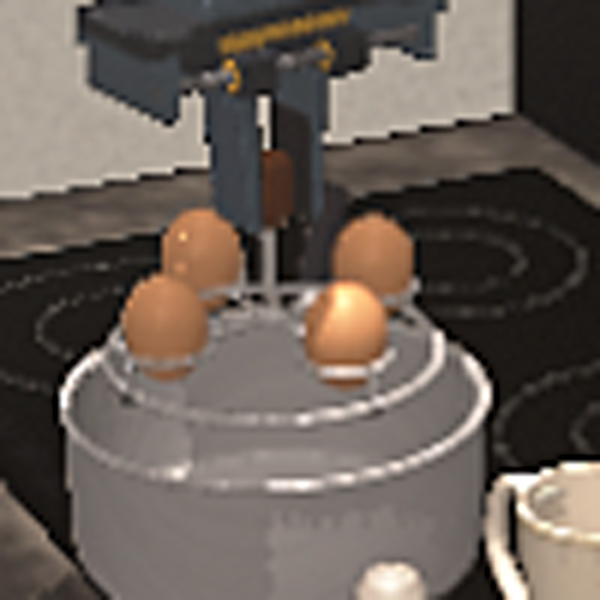

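The eggs in the crop, at (373,255), (203,250), (165,325) and (347,332), are within about 1.5 image pixels of where a level, centred rack should put them. The top view agrees to about 1.5 mm. I'm handing the job in.

```bash
python3 -c "
from rig import arm
print(arm.sign_off(),arm.current_t())"
```

```text
the job is handed in; nothing more can be done
the job is handed in; nothing more can be done
```

I filled the rack with four eggs and left the spare on the board. I handed the job in at about 37 s, holding the rack level and centred about 2 cm above the pan rim; the verdict was not shown.

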